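# Lock the bayonet cap onto the spice grinder

### The job

Close the spice grinder with the cap that has two lugs: line the lugs up with the slots of its collar, press the cap down against the spring and turn it a quarter turn clockwise (seen from above) to the stop, so that it stays locked down. Leave the plain storage lid, which has no lugs, where it is.

Things in the scene. Friction and masses are not known exactly. Their poses are not given: they have to be found in the camera images.
- grinder: Fixed round aluminium spice grinder, 124 mm wide, 90 mm high; origin: centre of underside, z up. Black collar on top: 6 mm lip, 66 mm bore, two opposite slots along its +x and -x, 31 mm wide, 56 mm out from the axis; black power key at -x. Under the lip, lugs turn from the slots clockwise (from above) to a stop at 90 degrees, along its y axis; the other way is blocked after 17.
- press_plate (a joint): Sprung steel plate, 58 mm wide, in the grinder's bore: 0 m = up (9 mm below the collar's top), grows as pushed down, at most 0.013, resisting with 3 to 7 N. It holds a cap 11 mm too high until pressed. With the cap's flange pressed onto the collar (0.011) the lugs are 4 mm below the lip and free to turn; once turned and released, the cap rises 4 mm until the lugs bear under the lip.
- lug_cap_mid (a point): Loose upright white cap, 66 mm high; point on its axis half-way up, x along grip and lugs. From its underside: tapered plug (40 to 54 mm wide); two opposite lugs 14 mm wide, tips 48 mm from axis, 4-10 mm up, seen past the 76 mm flange (20-26 mm up); bar grip 60 long (x), 20 thick, 26-66 mm up. 0.13 kg. Point is 103 mm above grinder's underside when pressed home, 107 when locked and let go.
- plain_lid_mid (a point): Plain storage lid, a bystander: loose, upright, the same white plug, flange and bar grip as the cap, 66 mm high, but without lugs. The point is on its axis, half-way up. The cap and this lid stand side by side in either order.

How it is judged:
At the end, for the whole second after the job is handed in: The bayonet cap sits in the grinder's collar, centred within 12 mm, upright within 10 degrees, its middle point less than 111 mm above the grinder's underside (held down by the lugs), its bar grip within 24 degrees of square to the slots (horizontal distance between lug_cap_mid and grinder below 0.012 m and z of lug_cap_mid in the frame of grinder below 0.111 m and angle between lug_cap_mid's own z axis and vertical below 0.175 rad and angle between the x axis of lug_cap_mid and the y axis of grinder, either way round below 0.42 rad); the robot touches nothing.
It fails at once if the plain storage lid is moved by more than 30 mm (distance of plain_lid_mid from where it was at the start of the episode above 0.03 m).
It also fails if it takes over 56 s, if anything falls off the work surface, if the arm or the gripper's body presses on something with over 40 N, if the wrist force passes 120 N, or if a joint passes its speed limit or range.

### The arm

A 6-joint arm with a two-finger parallel gripper is mounted at the origin on a cart in front of the work surface, level with it; the furniture and walls round the work are solid. World frame = base frame: x ahead of the robot, y to its left, z up, the work surface at z = 0. Lengths are in m, angles in rad, forces in N, time in s.
With the tool pointing down it reaches from about 0.3 to 0.775 m from the base axis. Payload 14.6 kg.
Tool frame: the origin (TCP) lies at the very end of the fingers, on their centre line; the grasp point (between the pads) lies 19 mm behind it; y points along the fingers, x is the direction in which the jaws open and shut, and the axes are right-handed (so a half turn about y gives the same grasp; the last joint's range is limited). The gripper opens to 94 mm and grips with 3 to 60 N. Pads are 16 mm wide; open, the fingers measure 119 mm over their backs; the gripper's body (75 mm by 177 mm) begins 78 mm behind the grasp point.
Start: joints at [1.143, 0.3, 1.521, -0, 1.321, -0.067], TCP at [0.194, 0.515, 0.205] pointing down, gripper open.
Joint ranges: [-3.03, 3.03], [-0.79, 2.21], [0.23, 2.52], [-1.04, 4.18], [0, 3.07], [-2.55, 2.55]. Speed limits (rad/s): [2.22, 2.22, 2.57, 3.14, 3.14, 3.14].

### API

Orientations are given as [roll, pitch, yaw] about the fixed x, y, z axes, in that order (R = Rz(yaw) Ry(pitch) Rx(roll)).
In Python, from station import * gives the robot as it stands.
- The arm moves only by the tool send_rows, never from a script. Its argument "series" is text: rows parted by semicolons, each of 7 numbers parted by spaces: the turn, a rotation vector about the tool's x, y, z in units of 5 degrees (1.0 is 5 degrees), then the shift along the tool's x, y, z in cm, then the opening, from -1 (shut) to 1 (fully open). A call has exactly 10 rows; each row is the pose to reach, as a shift and turn from the pose commanded when the call began, along the tool's axes at that moment; what a row does not reach only later rows make up. A row lasts 1/12 s, in which the tool goes at most 41.7 mm and 7.16 degrees, less where a joint would pass 70% of its speed; a pose out of reach is approached as far as the arm can. A call with a gripper value outside its range is refused whole. The fingers move at their own pace and stop on an object; "newtons" is the grip in N (left out, the last holds). Time passes only in rows, so rows that repeat a pose let the fingers close, or fill a call up. It gives the time, the measured TCP pose, the force and the opening at its end, in the units of the state.
- get_obs(): the state, without advancing time (a new reading comes with each control period).
- camera(name): name is "scene" or "side" or "wrist"; returns the picture (400x640x3 uint8, red, green, blue); there is no depth.
- camera_info(name): a dict with "K" (3x3 intrinsics, pixels), "R" (3x3) and "t" (3): a world point X has camera coordinates R X + t; the wrist camera has in their place "mount" (4x4, takes a point from camera to tool coordinates, whose origin is the TCP and whose axes are the tool frame's). Camera axes: x right, y down, z forward; pixel columns grow to the right and rows downward; lengths in m; the calibration is good to about 2 mm. A picture is of the moment at which its call begins: read the wrist's pose just before it. camera_info takes no time and is no camera call.
- hand_in(): hands the job in, once; it reports no verdict.
The state is a dict: "time_s": time; "qpos": joint angles; "joint_vel": joint speeds; "tau": joint torques, N m; "ee_pos": TCP position; "eef_rot": TCP orientation; "force": force on the tool from outside, world axes, zero at the start; "moment": the same for the moment, N m; "grip_width": finger opening in m.
Only numpy, scipy, OpenCV 4.12 (cv2) and the standard library are available. Lean on these libraries where they do the work, as an engineer would, in place of code of your own. Each camera call takes 0.05 s, during which the arm holds its last target. There are 200 camera calls.

## Working session

There is one attempt and no reset: what is moved stays moved. The work goes in short steps, Python scripts to look and compute and a tool call to move; the robot and the scene stay as the last step left them, time stands still between calls to the robot, and variables do not carry over. Pictures are saved under pics/ and viewed, on a budget of 10 in all, crops included, one or two more only if the job needs it, and the job is handed in when it is done.

Besides the shell and the picture viewer there is one more tool, called after "Request:" as a command line: name --argument value ..., lists and objects as JSON in quotes. send_rows: Moves the arm, as the interface text tells. Its arguments: {"type":"object","properties":{"series":{"type":"string"},"newtons":{"type":"number"}},"required":["series"]}

```bash
mkdir -p pics; python3 - <<'E'
from station import *
import cv2,numpy as np
np.set_printoptions(precision=4,suppress=True)
o=get_obs();print(o['ee_pos'],o['eef_rot'],o['grip_width'],o['time_s'],o['force'])
for n in ['scene','side','wrist']:
    cv2.imwrite(f'pics/{n}0.png',camera(n)[:,:,::-1]); print(n,camera_info(n))
E
```

```text
[0.1941 0.5144 0.2049] [-1.5707  0.0011  1.21  ] 0.09402591451666113 0.0 [-0.5424  0.0641  0.2756]
scene {'K': array([[430.6968,   0.    , 321.1218],
       [  0.    , 430.6968, 202.6972],
       [  0.    ,   0.    ,   1.    ]]), 'R': array([[ 0.6665, -0.7455,  0.0058],
       [-0.2959, -0.2717, -0.9158],
       [ 0.6842,  0.6087, -0.4017]]), 't': array([-0.3696,  0.2   ,  0.5767])}
side {'K': array([[418.6285,   0.    , 326.7367],
       [  0.    , 418.6285, 195.7708],
       [  0.    ,   0.    ,   1.    ]]), 'R': array([[ 0.8421, -0.5386,  0.0273],
       [-0.1631, -0.3027, -0.939 ],
       [ 0.514 ,  0.7863, -0.3427]]), 't': array([-0.4327,  0.1308,  0.6499])}
wrist {'K': array([[298.5311,   0.    , 313.962 ],
       [  0.    , 298.5311, 199.1248],
       [  0.    ,   0.    ,   1.    ]]), 'mount': array([[ 1.    ,  0.0004,  0.0003,  0.0009],
       [-0.0002, -0.2652,  0.9642, -0.1794],
       [ 0.0005, -0.9642, -0.2652,  0.0773],
       [ 0.    ,  0.    ,  0.    ,  1.    ]])}
```

View pics/scene0.png

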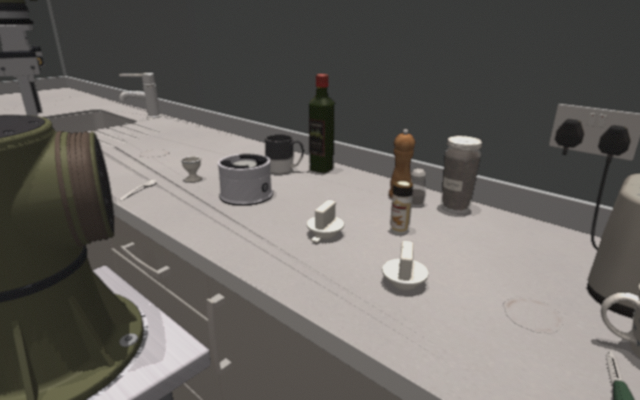

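View pics/wrist0.png

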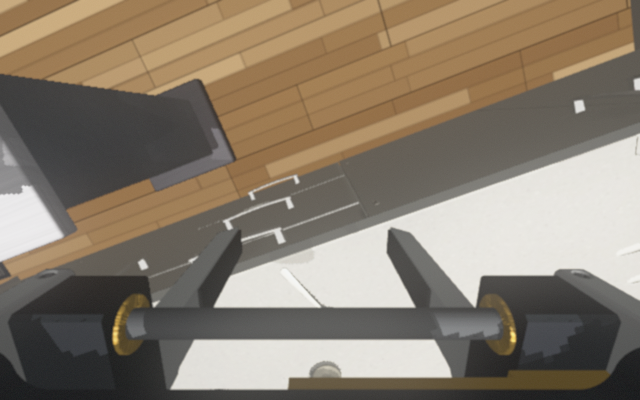

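The scene picture shows the grinder at about (245,178), a white cap with a lug at about (316,240) in front of its flange (325,228), and another lidded plug at (405,272). The wrist view shows only the floor and the counter edge, with no objects of interest. Next are enlarged crops.

```bash
cat > h.py <<'E'
from station import *
import cv2,numpy as np
from scipy.spatial.transform import Rotation as Ro
np.set_printoptions(precision=4,suppress=True)
def cam(n,obs=None):
    i=camera_info(n); K=i['K']
    if n!='wrist': return K,i['R'],i['t']
    T=np.eye(4);T[:3,:3]=Ro.from_euler('xyz',obs['eef_rot']).as_matrix();T[:3,3]=obs['ee_pos']
    M=np.linalg.inv(T@i['mount']); return K,M[:3,:3],M[:3,3]
def proj(c,P):
    K,R,t=c; q=(R@np.atleast_2d(P).T).T+t; q=(K@q.T).T; return q[:,:2]/q[:,2:]
def ray(c,uv,z):
    K,R,t=c; d=R.T@np.linalg.solve(K,[uv[0],uv[1],1.]); C=-R.T@t; return C+d*(z-C[2])/d[2]
E
python3 - <<'E'
from h import *
a=cv2.imread('pics/scene0.png')[145:305,205:445]; b=cv2.imread('pics/side0.png')
cv2.imwrite('pics/m0.png',np.vstack([cv2.resize(a,(480,320),interpolation=3)])) 
A=cv2.resize(a,(420,280),interpolation=3);B=cv2.resize(b,(420,262))
cv2.imwrite('pics/m0.png',np.vstack([cv2.resize(a,(510,340),interpolation=3),cv2.resize(b,(510,256))]))
c=cam('scene')
print('grinder',ray(c,(245,162),.09),'cap flange',ray(c,(325,226),.023),'lid',ray(c,(405,270),.023))
E
```

```text
grinder [0.5256 0.2199 0.09  ] cap flange [ 0.4996 -0.0595  0.023 ] lid [ 0.4673 -0.2672  0.023 ]
```

View pics/m0.png

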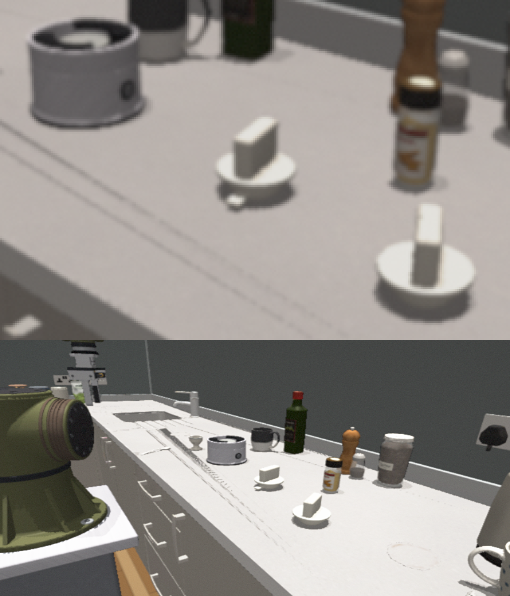

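The lugged cap is the nearer one to the grinder, near (0.50,-0.06). The plain lid is near (0.47,-0.27) and the grinder near (0.525,0.22). The side view shows the same order. Next I move the wrist camera over the middle.

Request:
send_rows --series "0 -0.2 0 -1.8 -1 -2.1 1;0 -0.4 0 -3.6 -2 -4.3 1;0 -0.6 0 -5.5 -3 -6.5 1;0 -0.8 0 -7.3 -4 -8.6 1;0 -1 0 -9.2 -4.5 -10.8 1;0 -1.2 0 -11 -4.5 -13 1;0 -1.4 0 -12.8 -4.5 -15.1 1;0 -1.6 0 -14.7 -4.5 -17.3 1;0 -1.8 0 -16.5 -4.5 -19.5 1;0 -2 0 -18.3 -4.5 -21.6 1"

```text
time_s: 0.98
ee_pos: [0.332, 0.2658, 0.2504]
eef_rot: [-1.571, 0.0, 1.385]
force: [-0.3, -0.4, 0.6]
grip_width: 0.094
```

Request:
send_rows --series "0 -0.3 0 -2.6 0 -2.2 1;0 -0.6 0 -5.2 0 -4.4 1;0 -0.9 0 -7.8 0 -6.6 1;0 -1.2 0 -10.4 0 -8.8 1;0 -1.5 0 -13 0 -11 1;0 -1.8 0 -15.6 0 -13.2 1;0 -2 0 -18.2 0 -15.4 1;0 -2 0 -20.5 0 -17.4 1;0 -2 0 -21.6 0 -18.1 1;0 -2 0 -21.6 0 -18.1 1"

```text
time_s: 1.82
ee_pos: [0.4701, 0.0192, 0.2499]
eef_rot: [-1.57, 0.0, 1.556]
force: [-0.5, 0.2, -1.0]
grip_width: 0.0938
```

```bash
python3 - <<'E'
from h import *
o=get_obs(); im=camera('wrist')[:,:,::-1]; cv2.imwrite('pics/w1.png',im); np.save('w1.npy',np.r_[o['ee_pos'],o['eef_rot']]);print(o['ee_pos'],o['eef_rot'],o['qpos'])
c=cam('wrist',o); print(proj(c,[[.5256,.22,.09],[.5,-.06,.023],[.467,-.267,.023]]))
cv2.imwrite('pics/w1b.png',cv2.resize(im,(800,500),interpolation=3))
E
```

```text
[0.4701 0.0192 0.2499] [-1.5699  0.0003  1.5562] [-0.0369  0.0877  1.6696 -0.0003  1.3852 -1.593 ]
[[479.5899 228.1533]
 [257.353  196.6844]
 [106.1487 175.6462]]
```

View pics/w1b.png

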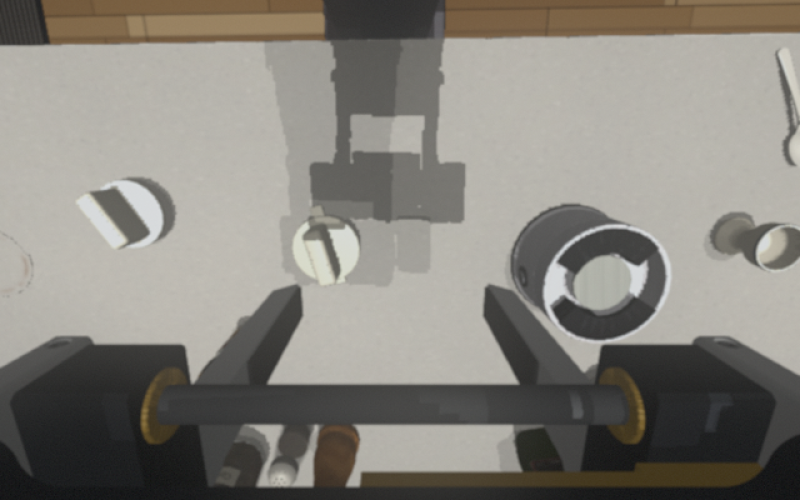

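The wrist view (×1.25) shows the plain lid at (122,213), the cap at (326,249) with lugs at (316,213) and (335,283), and the grinder collar at about (607,283). The slots lie roughly left and right, and the key is at left (525,278). I'll enlarge for measuring.

```bash
python3 - <<'E'
from h import *
im=cv2.imread('pics/w1.png')
g=cv2.resize(im[155:285,400:550],None,fx=4,fy=4,interpolation=2)[:,:600]
k=cv2.resize(im[155:240,225:300],None,fx=4,fy=4,interpolation=2)
out=np.zeros((520,900,3),np.uint8);out[:,:600]=g;out[:340,600:]=k
cv2.imwrite('pics/m1.png',cv2.resize(out,(800,462)))
cv2.imwrite('pics/m1.png',out[:, :])
E
python3 - <<'E'
from h import *
o=cv2.imread('pics/m1.png'); cv2.imwrite('pics/m1s.png',cv2.resize(o,(800,462),interpolation=3))
E
```

```text
(no output)
```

View pics/m1s.png

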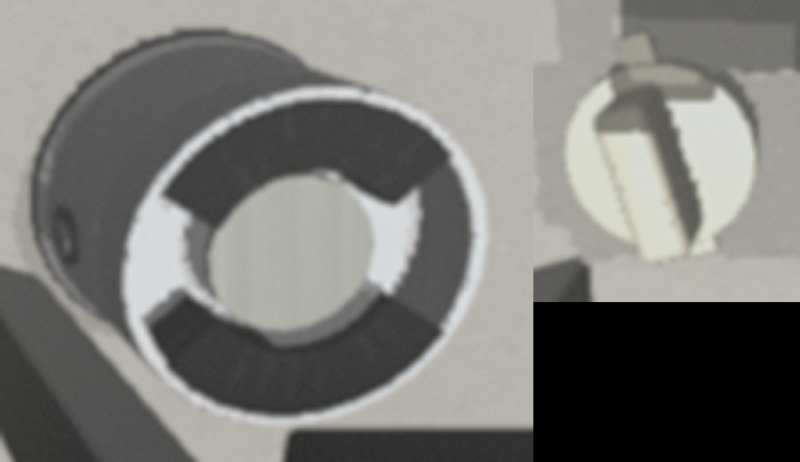

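```bash
python3 - <<'E'
from h import *
from scipy.optimize import least_squares
w=np.load('w1.npy'); c=cam('wrist',dict(ee_pos=w[:3],eef_rot=w[3:]))
s=3.5556
P=np.array([(165,195),(213,222),(180,290),(147,318),(450,157),(400,203),(443,330),(380,288)],float)/s+[400,155]
a,b=29.1,53.8;h=15.5
# +x grinder ~ image right(+y world); image up = -x world
L=np.array([(-b,h),(-a,h),(-a,-h),(-b,-h),(b,h),(a,h),(b,-h),(a,-h)])/1000
def W(p): 
    C,S=np.cos(p[2]),np.sin(p[2]); return np.c_[p[0]+C*L[:,0]-S*L[:,1],p[1]+S*L[:,0]+C*L[:,1],np.full(8,.09)]
f=lambda p:(proj(c,W(p))-P).ravel()
r=least_squares(f,[.52,.22,1.57]);print(r.x,np.rad2deg(r.x[2]));print(r.fun.reshape(-1,2))
rim=np.array([(332,88),(487,230),(283,422),(122,285)],float)/s+[400,155]
print('rim r',[np.hypot(*(ray(c,p,.09)[:2]-r.x[:2])) for p in rim])
d=lambda x,y:((x-533.3)/s+225,y/s+155)
A=ray(c,d(565,155),.026);B=ray(c,d(757,150),.026);print(A,B,np.linalg.norm(A-B));m=(A+B)/2
t=ray(c,d(632,37),.010);v=t-m;print(m,t,np.hypot(v[0],v[1]),np.rad2deg(np.arctan2(v[1],v[0])))
for n in('scene','side'):print(n,proj(cam(n),[[*r.x[:2],.09],[m[0],m[1],.066]]))
E
```

```text
[0.5223 0.2243 1.5873] 90.9450920502421
[[ -6.4728   4.7759]
 [  0.7553  -3.4187]
 [  7.5199   1.5637]
 [ -3.4605  -5.7371]
 [  3.8403  12.8406]
 [ -2.9043   0.5065]
 [  1.7195 -11.6176]
 [ -0.8989   0.771 ]]
rim r [np.float64(0.056403349258709726), np.float64(0.06348502755362237), np.float64(0.06494877123191055), np.float64(0.05948979481253373)]
[ 0.5015 -0.0924  0.026 ] [ 0.5005 -0.0167  0.026 ] 0.0757034000955153
[ 0.501  -0.0546  0.026 ] [ 0.4576 -0.0662  0.01  ] 0.04491793228706158 -165.0322028515122
scene [[242.739  161.9224]
 [323.8041 205.7572]]
side [[282.9634 153.7273]
 [336.892  197.5435]]
```

```bash
python3 - <<'E'
from h import *
from scipy.optimize import least_squares
w=np.load('w1.npy'); c=cam('wrist',dict(ee_pos=w[:3],eef_rot=w[3:]))
s=3.5556
P=np.array([(165,195),(213,222),(180,290),(147,318),(450,157),(400,203),(443,330),(380,288)],float)/s+[400,155]
rim=np.array([(332,88),(487,230),(283,422),(122,285),(210,120),(440,140),(410,375),(185,390)],float)/s+[400,155]
sg=np.array([(-1,1),(-1,1),(-1,-1),(-1,-1),(1,1),(1,1),(1,-1),(1,-1)]);outer=np.array([1,0,0,1,1,0,1,0])
def f(p):
    r=np.where(outer,p[5],p[4]);L=np.c_[sg[:,0]*r*np.cos(p[3]),sg[:,1]*r*np.sin(p[3])]
    C,S=np.cos(p[2]),np.sin(p[2]);Wd=np.c_[p[0]+C*L[:,0]-S*L[:,1],p[1]+S*L[:,0]+C*L[:,1],np.full(8,.09)]
    e=(proj(c,Wd)-P)
    q=np.array([np.hypot(*(ray(c,x,p[6])[:2]-p[:2]))-.062 for x in rim])*850
    return np.r_[e.ravel()*.3,q]
r=least_squares(f,[.52,.22,1.57,.4,.033,.056,.088],loss='soft_l1')
print(r.x,np.rad2deg(r.x[2:4]));print(f(r.x)[:16].reshape(-1,2)/.3,f(r.x)[16:])
k=np.array([65,237])/s+[400,155]
print('key dir',ray(c,k,.06)[:2]-r.x[:2])
s=cam('scene')
print('bottle',ray(s,(321,171),0),'mug',ray(s,(280,172),0),'pepper bottle',ray(s,(400,230),0))
E
```

```text
[0.5257 0.2267 1.5947 0.4687 0.0349 0.0556 0.0895] [91.3713 26.8572]
[[-0.7924  0.0117]
 [ 0.5536 -0.6996]
 [ 7.476   4.5892]
 [ 1.0768  4.2508]
 [ 2.9692  7.6638]
 [ 0.3091  2.7638]
 [-1.2947 -1.9435]
 [ 2.3762  3.3566]] [-1.9995 -0.0352 -0.2635 -0.7987 -0.2474 -3.7361  0.0869 -2.0383]
key dir [ 0.0014 -0.0706]
bottle [0.7913 0.2121 0.    ] mug [0.7049 0.2929 0.    ] pepper bottle [ 0.6268 -0.1587  0.    ]
```

Request:
send_rows --series "0 -0.6 0 -1.2 1 -0.5 1;0 -1.2 0 -2.4 3 -1 1;0 -1.8 0 -3.6 5 -1.6 1;0 -2.4 0 -4.8 7 -2.1 1;0 -3 0 -6 9 -2.7 1;0 -3.4 0 -7.3 11 -3.2 1;0 -3.4 0 -7.3 13 -3.2 1;0 -3.4 0 -7.3 14 -3.2 1;0 -3.4 0 -7.3 15 -3.2 1;0 -3.4 0 -7.3 15 -3.2 1"

```text
time_s: 2.7
ee_pos: [0.4999, -0.051, 0.0993]
eef_rot: [-1.569, -0.001, 1.857]
force: [-0.1, 0.2, 0.3]
grip_width: 0.094
```

```bash
python3 - <<'E'
from h import *
o=get_obs(); im=camera('wrist')[:,:,::-1].copy(); print(o['ee_pos'],o['eef_rot'])
c=cam('wrist',o)
a=np.deg2rad(16);u=np.array([np.cos(a),np.sin(a)]);m=np.array([.501,-.0546])
for r,z in((.03,.066),(-.03,.066),(.048,.01),(-.048,.01)):
    x,y=proj(c,[*(m+u*r),z])[0]; cv2.circle(im,(int(x),int(y)),3,(0,0,255),1)
cv2.imwrite('pics/w2.png',im)
E
```

```text
[ 0.4999 -0.051   0.0993] [-1.569  -0.001   1.8565]
```

View pics/w2.png

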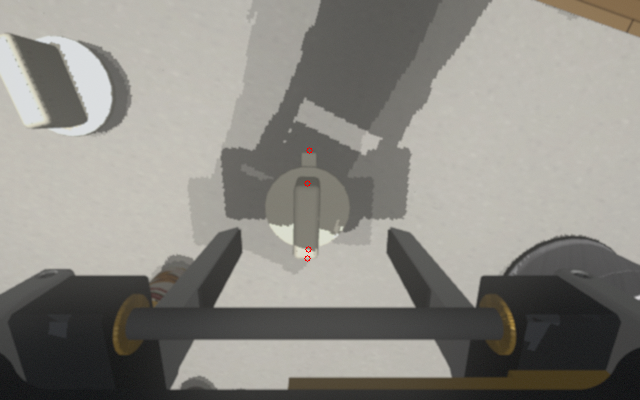

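The wrist view shows the cap centred at (307,207) with a lug at (309,153), and my predicted marks fall on the bar ends and the lug. The jaws straddle it squarely. Now I descend and grip.

Request:
send_rows --series "0 0 0 -0.2 1 0 1;0 0 0 -0.4 2.2 0 1;0 0 0 -0.4 3.4 0 1;0 0 0 -0.4 4.6 0 1;0 0 0 -0.4 5.6 0 1;0 0 0 -0.4 6.4 0 1;0 0 0 -0.4 6.8 0 1;0 0 0 -0.4 6.8 0 1;0 0 0 -0.4 6.8 0 -0.9;0 0 0 -0.4 6.8 0 -0.9" --newtons 30

```text
time_s: 3.58
ee_pos: [0.5022, -0.0559, 0.033]
eef_rot: [-1.572, 0.0, 1.856]
force: [-0.6, 0.4, 0.3]
grip_width: 0.0842
```

Request:
send_rows --series "0 0 0 0 0 0 -0.9;0 0 0 0 0 0 -0.9;0 0 0 0 0 0 -0.9;0 0 0 0 0 0 -0.9;0 0 0 0 0 0 -0.9;0 0 0 0 0 0 -0.9;0 0 0 0 0 0 -0.9;0 0 0 0 0 0 -0.9;0 0 0 0 0 0 -0.9;0 0 0 0 0 0 -0.9"

```text
time_s: 4.42
ee_pos: [0.5018, -0.0559, 0.0324]
eef_rot: [-1.571, 0.0, 1.856]
force: [0.3, 0.4, -1.7]
grip_width: 0.0193
```

Request:
send_rows --series "0 0 0 0 -1 0 -0.9;0 0 0 0 -3 0 -0.9;0 1 0 0 -5 0 -0.9;0 2 0 0 -7 0 -0.9;0 3 0 0 -9 0 -0.9;0 4 0 0 -11 0 -0.9;0 5 0 0 -13 0 -0.9;0 6 0 0 -15 0 -0.9;0 7 0 0 -16.4 0 -0.9;0 8 0 0 -16.8 0 -0.9"

```text
time_s: 5.25
ee_pos: [0.5023, -0.056, 0.2036]
eef_rot: [-1.574, -0.001, 1.153]
force: [0.0, -0.7, -1.7]
grip_width: 0.02
```

Request:
send_rows --series "0 1.3 0 2.5 0 0.8 -0.9;0 2.6 0 5.2 0 1.7 -0.9;0 3.9 0 8 0 2.7 -0.9;0 5.2 0 10.8 0 3.7 -0.9;0 6.5 0 13.6 0 4.6 -0.9;0 7.8 0 16.4 0 5.6 -0.9;0 9.1 0 19.2 0 6.5 -0.9;0 10.4 0 22 0 7.5 -0.9;0 11.7 0 24.8 0 8.4 -0.9;0 13 0 26.8 0 9.1 -0.9"

```text
time_s: 6.08
ee_pos: [0.5257, 0.2283, 0.2011]
eef_rot: [-1.571, -0.0, 0.019]
force: [0.9, -0.3, -1.6]
grip_width: 0.0201
```

Request:
send_rows --series "0 0 0 0 0 0 -0.9;0 0 0 0 0 0 -0.9;0 0 0 0 0 0 -0.9;0 0 0 0 0 0 -0.9;0 0 0 0 0 0 -0.9;0 0 0 0 0 0 -0.9;0 0 0 0 0 0 -0.9;0 0 0 0 0 0 -0.9;0 0 0 0 0 0 -0.9;0 0 0 0 0 0 -0.9"

```text
time_s: 6.92
ee_pos: [0.526, 0.2261, 0.2004]
eef_rot: [-1.571, 0.0, 0.023]
force: [0.2, 0.4, -2.4]
grip_width: 0.0197
```

```bash
python3 - <<'E'
from h import *
o=get_obs(); im=camera('wrist')[:,:,::-1].copy(); print(o['ee_pos'],o['eef_rot'],o['force'])
np.save('w3.npy',np.r_[o['ee_pos'],o['eef_rot']]); cv2.imwrite('pics/w3raw.png',im)
c=cam('wrist',o)
for r in(.033,.056):
  for a in (26.9,-26.9,153.1,-153.1):
    t=np.deg2rad(a+91.5);x,y=proj(c,[.526+r*np.cos(t),.226+r*np.sin(t),.09])[0]; cv2.circle(im,(int(x),int(y)),2,(0,0,255),1)
for t in np.arange(0,6.28,.25):
    x,y=proj(c,[.526+.062*np.cos(t),.226+.062*np.sin(t),.09])[0]; cv2.circle(im,(int(x),int(y)),1,(0,255,0),-1)
cv2.imwrite('pics/w3.png',cv2.resize(im[60:360,150:480],None,fx=2,fy=2,interpolation=3))
E
```

```text
[0.526  0.2261 0.2004] [-1.5708  0.      0.0232] [ 0.1674  0.4401 -2.4488]
```

View pics/w3.png

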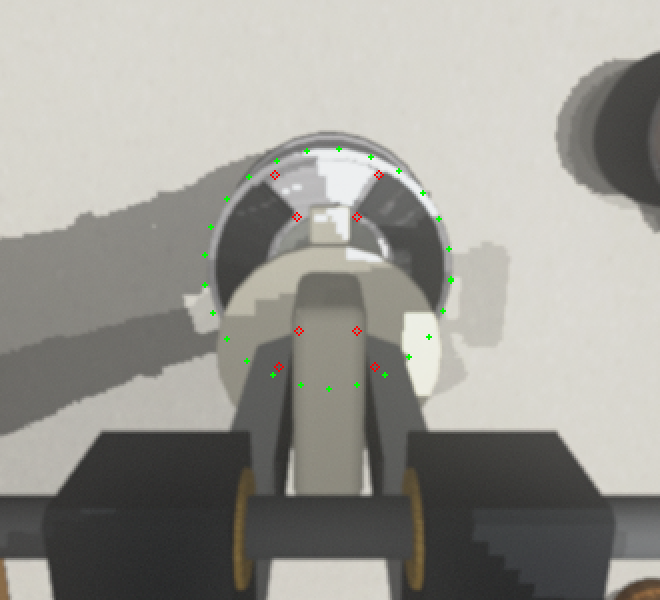

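The wrist view (×2 crop) shows the held cap over the grinder, with its lug at (330,225) pointing into the slot centred at (327,190). My predicted slot corners fit, and the rim sits about 1.7 mm toward world +x of the prediction. I descend with a 1 mm correction.

Request:
send_rows --series "0 0 0 0.1 1 0 -0.9;0 0 0 0.1 2.2 0 -0.9;0 0 0 0.1 3.4 0 -0.9;0 0 0 0.1 4.6 0 -0.9;0 0 0 0.1 5.6 0 -0.9;0 0 0 0.1 6.6 0 -0.9;0 0 0 0.1 7.4 0 -0.9;0 0 0 0.1 8 0 -0.9;0 0 0 0.1 8.4 0 -0.9;0 0 0 0.1 8.6 0 -0.9"

```text
time_s: 7.8
ee_pos: [0.527, 0.2261, 0.1139]
eef_rot: [-1.571, 0.0, 0.023]
force: [-0.2, -0.3, -1.6]
grip_width: 0.0197
```

Request:
send_rows --series "0 0 0 0 0.1 0 -0.9;0 0 0 0 0.3 0 -0.9;0 0 0 0 0.5 0 -0.9;0 0 0 0 0.7 0 -0.9;0 0 0 0 0.9 0 -0.9;0 0 0 0 1.1 0 -0.9;0 0 0 0 1.2 0 -0.9;0 0 0 0 1.2 0 -0.9;0 0 0 0 1.2 0 -0.9;0 0 0 0 1.2 0 -0.9"

```text
time_s: 8.63
ee_pos: [0.5273, 0.2262, 0.1026]
eef_rot: [-1.571, -0.001, 0.023]
force: [1.1, -0.6, 4.3]
grip_width: 0.0197
```

Request:
send_rows --series "0 0 0 0 0.05 0 -0.9;0 0 0 0 0.1 0 -0.9;0 0 0 0 0.1 0 -0.9;0 0 0 0 0.1 0 -0.9;0 0 0 0 0.1 0 -0.9;0 0 0 0 0.1 0 -0.9;0 0 0 0 0.1 0 -0.9;0 0 0 0 0.1 0 -0.9;0 0 0 0 0.1 0 -0.9;0 0 0 0 0.1 0 -0.9"

```text
time_s: 9.47
ee_pos: [0.5273, 0.2262, 0.1024]
eef_rot: [-1.571, -0.001, 0.023]
force: [-2.2, -1.8, 12.9]
grip_width: 0.0199
```

The flange has bottomed on the collar: z stopped at 0.1024 and the force rose to 13 N. Now I turn clockwise.

Request:
send_rows --series "0 0.5 0 0 -0.05 0 -0.9;0 1.3 0 0 -0.05 0 -0.9;0 2.2 0 0 -0.05 0 -0.9;0 3.1 0 0 -0.05 0 -0.9;0 4 0 0 -0.05 0 -0.9;0 4.9 0 0 -0.05 0 -0.9;0 5.8 0 0 -0.05 0 -0.9;0 6.7 0 0 -0.05 0 -0.9;0 7.6 0 0 -0.05 0 -0.9;0 8.5 0 0 -0.05 0 -0.9"

```text
time_s: 10.3
ee_pos: [0.5274, 0.2263, 0.1024]
eef_rot: [-1.57, -0.001, -0.722]
force: [-0.5, 0.5, 6.3]
grip_width: 0.0198
```

```bash
python3 - <<'E'
from h import *
o=get_obs(); print(o['ee_pos'],o['eef_rot'],o['force'],o['moment'],o['qpos'])
E
```

```text
[0.5274 0.2263 0.1024] [-1.5698 -0.0005 -0.7224] [-0.4879  0.48    6.2823] [0.0096 0.0816 0.0837] [0.3415 0.4538 1.5616 0.     1.1251 1.0638]
```

Request:
send_rows --series "0 1 0 0 0 0 -0.9;0 2 0 0 0 0 -0.9;0 3 0 0 0 0 -0.9;0 4 0 0 0 0 -0.9;0 5 0 0 0 0 -0.9;0 6 0 0 0 0 -0.9;0 7 0 0 0 0 -0.9;0 8 0 0 0 0 -0.9;0 8.8 0 0 0 0 -0.9;0 9.5 0 0 0 0 -0.9"

```text
time_s: 11.13
ee_pos: [0.5274, 0.2263, 0.1025]
eef_rot: [-1.569, 0.0, -1.55]
force: [-0.3, 0.1, 5.8]
grip_width: 0.021
```

Request:
send_rows --series "0 0.2 0 0 0 0 -0.9;0 0.4 0 0 0 0 -0.9;0 0.4 0 0 0 0 -0.9;0 0.4 0 0 0 0 -0.9;0 0.4 0 0 0 0 -0.9;0 0.4 0 0 0 0 -0.9;0 0.4 0 0 0 0 -0.9;0 0.4 0 0 0 0 -0.9;0 0.4 0 0 0 0 -0.9;0 0.4 0 0 0 0 -0.9"

```text
time_s: 11.97
ee_pos: [0.5274, 0.2262, 0.1025]
eef_rot: [-1.569, 0.0, -1.581]
force: [1.3, -0.2, 6.9]
grip_width: 0.0213
```

```bash
python3 - <<'E'
from h import *
o=get_obs(); print(o['ee_pos'],o['eef_rot'],o['force'],o['moment'])
E
```

```text
[0.5274 0.2262 0.1025] [-1.5694  0.     -1.5812] [ 1.3283 -0.2019  6.9482] [ 0.0267 -0.0279  0.9912]
```

The stop is reached: the moment is 1 N·m and the yaw change is 92°. I unwind slightly, rise 4 mm, then open.

Request:
send_rows --series "0 -0.3 0 0 0 0 -0.9;0 -0.4 0 0 -0.1 0 -0.9;0 -0.4 0 0 -0.2 0 -0.9;0 -0.4 0 0 -0.3 0 -0.9;0 -0.4 0 0 -0.4 0 -0.9;0 -0.4 0 0 -0.4 0 -0.9;0 -0.4 0 0 -0.4 0 -0.9;0 -0.4 0 0 -0.4 0 -0.9;0 -0.4 0 0 -0.4 0 -0.9;0 -0.4 0 0 -0.4 0 -0.9"

```text
time_s: 12.8
ee_pos: [0.527, 0.2261, 0.1059]
eef_rot: [-1.571, -0.0, -1.548]
force: [1.7, 1.9, -2.8]
grip_width: 0.0209
```

Request:
send_rows --series "0 0 0 0 0 0 0.3;0 0 0 0 0 0 0.3;0 0 0 0 0 0 0.3;0 0 0 0 0 0 0.3;0 0 0 0 0 0 0.3;0 0 0 0 0 0 0.3;0 0 0 0 0 0 0.3;0 0 0 0 0 0 0.3;0 0 0 0 0 0 0.3;0 0 0 0 0 0 0.3"

```text
time_s: 13.63
ee_pos: [0.527, 0.2261, 0.106]
eef_rot: [-1.571, -0.0, -1.548]
force: [-0.5, -0.1, -0.7]
grip_width: 0.0609
```

Request:
send_rows --series "0 0 0 0 -1 0 0.3;0 0 0 0 -3 0 0.3;0 0 0 0 -5 0 0.3;0 0 0 0 -7 0 0.3;0 0 0 0 -9 0 0.3;0 0 0 0 -11 0 0.3;0 0 0 0 -13 0 0.3;0 0 0 0 -14 0 0.3;0 0 0 0 -14 0 0.3;0 0 0 0 -14 0 0.3"

```text
time_s: 14.47
ee_pos: [0.527, 0.2261, 0.2458]
eef_rot: [-1.571, 0.0, -1.548]
force: [0.2, 0.6, -0.4]
grip_width: 0.0615
```

```bash
python3 - <<'E'
from h import *
o=get_obs(); im=camera('wrist')[:,:,::-1].copy(); s=camera('scene')[:,:,::-1].copy(); print(o['ee_pos'],o['eef_rot'])
c=cam('wrist',o);k=cam('scene')
G=np.array([.527,.2262])
for cc,i in((c,im),(k,s)):
  for dx in(-.03,.03):
    for dy in (-.01,.01):
      for z,col in((.140,(0,0,255)),(.151,(255,0,0))):
        x,y=proj(cc,[G[0]+dx,G[1]+dy,z])[0]; cv2.circle(i,(round(x),round(y)),1,col,-1)
a=cv2.resize(im[80:280,200:440],None,fx=2,fy=2,interpolation=2);b=cv2.resize(s[125:225,190:300],None,fx=3,fy=4,interpolation=2)
cv2.imwrite('pics/f.png',np.hstack([a,b[:400]])[:, :800])
E
```

```text
[0.527  0.2261 0.2458] [-1.5706  0.     -1.5476]
```

View pics/f.png

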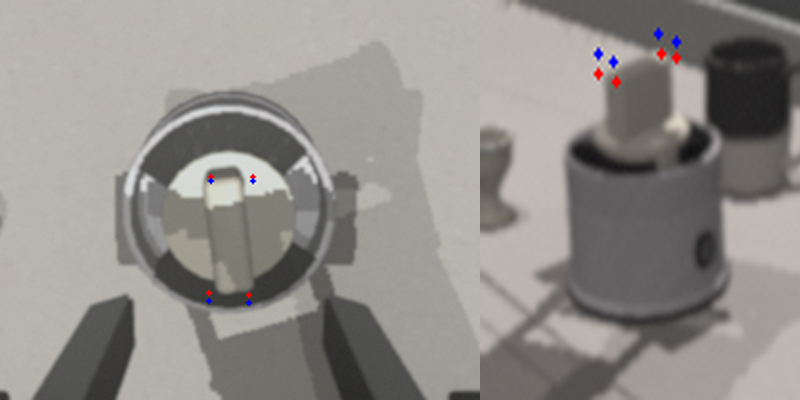

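The final picture shows the cap in the collar with its bar square to the slots to within about 5°. Both slots are empty (left at 150,205 and right at 310,205), and the bar top matches the locked height (red marks at 0.140), not the unlocked one (blue). The gripper is clear.

```bash
python3 -c "
from station import *
o=get_obs();print(o['time_s'],o['force']);print(hand_in())"
```

```text
14.5667 [-0.10975119  0.40724007  0.46400219]
the job is handed in; nothing more can be done
None
```

I closed the grinder with the two-lug cap and handed the job in at 14.6 s of the 56 s limit. `hand_in()` gave no verdict, so what follows is from my own checks.

- **What I did:** I gripped the cap by its bar, lined the lugs up with the slots and pressed it down until the flange met the collar. I then turned it about 92° clockwise to the stop, let it rise and released it.
- **Pressing and turning:** the downward push stopped at TCP z = 0.1024 m with the force rising to 13 N, which fits the cap being fully home. The turn ended against a 1 N·m moment.
- **Locked height:** after I raised the cap about 3.5 mm, it resisted further lifting (−2.8 N), so the lugs were bearing under the lip. In the last picture both slots were empty and the bar's top was at about the locked height (0.140 m), clear of the unlocked 0.151 m.
- **Alignment:** the bar was within about 5° of square to the slots, and the cap was centred to within a few mm.
- **Clearance:** the gripper was about 0.1 m above the cap at hand-in and touching nothing. The plain lid was never touched, though I did not re-measure its position.
- **Disagreements:** my fit of the slot corners in the wide picture had errors of several pixels, and the closer view put the grinder about 1.7 mm further out in x. I corrected by 1 mm before pressing down. The bar also turned slightly in the jaws at the stop.

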